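Turn the blunted punch end for end in its sloping rest

ROBOT

A 6-joint arm with a two-finger parallel gripper is mounted at the origin on a cart in front of the work surface, level with it; the furniture and walls round the work are solid. World frame = base frame: x ahead of the robot, y to its left, z up, the work surface at z = 0. Lengths are in mm, angles in rad, forces in N, time in s.
With the tool pointing down it reaches from about 250 to 775 mm from the base axis. Payload 4 kg.
Tool frame: the origin (TCP) lies at the very end of the fingers, on their centre line; the grasp point (between the pads) lies 19 mm behind it; z points along the fingers, y is the line along which they close (so a half turn about z gives the same grasp; the last joint's range is limited). The gripper opens to 94 mm and grips with 3 to 60 N. Pads are 16 mm wide; open, the fingers measure 119 mm over their backs; the gripper's body (75 mm by 177 mm) begins 78 mm behind the grasp point.
Start: joints at [1.187, 0.087, 1.371, -0, 1.684, -0.103], TCP at [152.429, 528.477, 181.106] pointing down, gripper open.
Joint ranges: [-3.1, 3.1], [-0.76, 2.03], [0.27, 2.55], [-1.08, 4.22], [0.17, 2.65], [-2.57, 2.57]. Speed limits (rad/s): [2.79, 2.79, 3.14, 3.14, 3.14, 3.14].

INTERFACE

Orientations are given as a 3x3 rotation matrix whose columns are the frame's x, y, z axes.
In Python, from cell import ctrl, eyes, ticket gives the robot as it stands.
- The arm moves only by the tool move_arm, never from a script. Its argument "deltas" is a list that holds one entry, the list of rows, each a list of 5 numbers: the closure, from 0 (fully open) to 1 (shut), then the shift along the tool's x, y, z in m, then the turn about the tool's z in rad. In form: [[[claw, x, y, z, turn], ...]]. A call has 1 to 12 rows; each row shifts and turns the commanded pose from where the row before left it, along the tool's axes as they then stand; what a row does not reach is not made up. A row lasts 1/10 s, in which the tool goes at most 50 mm and 8.59 degrees, less where a joint would pass 70% of its speed; a pose out of reach is approached as far as the arm can. A call is refused whole if a number of a shift passes 0.05 or a number of a turn 0.15, either way. A call with a gripper value outside its range is refused whole. The fingers move at their own pace and stop on an object; "newtons" is the grip in N (left out, the last holds). Time passes only in rows, so rows that do not move let the fingers close. It gives the time, the measured TCP pose, the force, the opening and the grip force at its end, in the units of the state.
- ctrl.read_state(): the state, without advancing time (a new reading comes with each control period).
- eyes.grab_frame(name): name is "scene" or "top"; returns a dict with "image" (384x512x3 uint8, blue, green, red), "vfov" (degrees; the focal length in pixels is half the picture's height over the tangent of half this angle, whatever the lens; pixels are square), "cx", "cy" (the principal point, pixels), "rvec" (rotation vector, rad) and "tvec" (3), from world to camera coordinates, as OpenCV has them. Camera axes: x right, y down, z forward; pixel columns grow to the right and rows downward; lengths in mm; the calibration is good to about 2 mm. A picture is of the moment at which its call begins. There is no depth.
- ticket.hand_in(): hands the job in; it is judged then, once.
Trained networks look in a picture, given as the dict that the camera call returned (one of the last four; its "shot" number tells which), for a name from the list of things; names that differ only in an ending like _2 or _b are one class to them, and where a whole thing is asked for, a point or a joint stands for the part that bears it (a point fixed in the world has none). Each returns a list of dicts, best first, with "confidence" (0 to 1); they miss things now and then, are a little off and sometimes report something else, mostly with a low value. They report only what shows in the picture. A call takes as long as a camera call.
- eyes.search_frame(picture, thing): "extent" ([left, top, width, height] in pixels, round what is visible of it).
The state is a dict: "clock": time; "q": joint angles; "qd": joint speeds; "joint_torque": joint torques, N m; "tcp_pos": TCP position; "tool_rot": TCP orientation; "wrist_force": force on the tool from outside, world axes, zero at the start; "torque": the same for the moment, N m; "grip_width": opening from 0.0 (shut) to 1.0 (fully open); "gripper_force": force on a finger pad.
Only numpy, scipy, OpenCV 4.12 (cv2) and the standard library are available. Lean on these libraries where they do the work, as an engineer would, in place of code of your own. Each camera call takes 0.05 s, during which the arm holds its last target. There are 200 camera calls.

TASK

Two double-ended steel punches lie side by side in the sloping rest; one of them has its blunted, mushroomed end pointing up the slope. Lift that one out, turn it end for end and lay it back in the free slot, fully home: sharp point up the slope, blunt end down against the stop at the foot. Leave the other punch and the things lying about where they are.

Things in the scene. Friction and masses are not known exactly. Their poses are not given: they have to be found in the camera images.
- punch_a: the punch to be turned, steel, 146 mm long along its x axis, about 0.12 kg; origin at mid-length on its axis. From x = -49 to 41 mm it is a 16 mm square shank; beyond, the +x end is a sharp slender cone, the -x end a dark mushroomed stub. At the start the cone is down at the stop, the stub up the slope, in either slot
- punch_a_point (a point): tip of the sharp cone of punch_a, 73 mm from its origin
- punch_a_stub (a point): tip of the blunted stub of punch_a, 73 mm from its origin; the stub is 24 mm long and 16 mm across, the cone 32 mm long and 14 mm across at its root
- punch_b: the other punch, of the same shape and size, already with its point up the slope; it stays as it is
- deck: sloping deck of the fixed rest, a grey plate 140 mm wide, 126 mm long, rising 30 degrees away from the robot. Origin on its surface, midway across, at the face of the stop; x up the slope, y to the left, z square out of the deck. The stop is a dark steel bar across the foot, 38 mm high, its face at x = 0. Below lies a base board 130 x 156 x 12 mm
- left_slot (a point): left slot (deck y = 38 mm): where a punch's origin lies when it is home against the stop, 73 mm up the slope and 26 mm out from the deck; axes as the deck's. A slot is two open notches in black saddle bars at deck x = 34 to 48 and 98 to 112 mm, open between them beside and under the shank, so fingers fit round it there
- right_slot (a point): right slot (deck y = -38 mm), likewise. Notches: floor 18 mm above the deck, 20 mm wide for the 16 mm shank, side walls 9 mm high and then flaring out, their tops 36 mm above the deck
- graver: bystander: graver with a black mushroom handle, 27 x 144 x 27 mm, lying loose near the left edge; origin under its middle
- wedge: bystander: small wooden wedge block, 22 x 50 x 14 mm, loose, front left; origin under its middle
- collet: bystander: small turned steel collet, 19 x 45 x 19 mm, lying loose just in front of the foot of the rest; origin under its middle
- pliers: bystander: pliers with black handles, 36 x 144 x 12 mm, lying loose along the right side of the rest; origin under their middle

How it is judged:
By the outcome, as a careful person would: the job done as asked, in the order asked, and still so for the second after the job is handed in, with the robot touching nothing.
It also fails if it takes over 42 s, if anything falls off the work surface, if the arm or the gripper's body presses on something with over 40 N, if the wrist force passes 120 N, or if a joint passes its speed limit or range.

## Working session

There is one attempt and no reset: what is moved stays moved. The work goes in short steps, Python scripts to look and compute and a tool call to move; the robot and the scene stay as the last step left them, time stands still between calls to the robot, and variables do not carry over. Pictures are saved under pics/ and viewed, at most 10 in all, crops included, and the job is handed in when it is done.

Besides the shell and the picture viewer there is one more tool, called after "Request:" as name([rows], argument=value, ...), one row to a line, values as JSON. move_arm: Moves the arm, as the interface text tells. Its arguments: {"type":"object","properties":{"deltas":{"type":"array","items":{"type":"array","items":{"type":"array","items":{"type":"number"}}}},"newtons":{"type":"number"}},"required":["deltas"]}

```bash
ls; mkdir -p pics; cat > h.py <<'E'
import numpy as np, cv2
from cell import ctrl, eyes, ticket
def K(f):
    h=f["image"].shape[0]; fl=h/2/np.tan(np.radians(f["vfov"])/2)
    return np.array([[fl,0,f["cx"]],[0,fl,f["cy"]],[0,0,1.]])
def proj(f,P):
    return cv2.projectPoints(np.float64(P).reshape(-1,3),np.float64(f["rvec"]),np.float64(f["tvec"]),K(f),None)[0][:,0]
def ray(f,uv):
    R=cv2.Rodrigues(np.float64(f["rvec"]))[0]; t=np.float64(f["tvec"]).ravel()
    d=R.T@np.linalg.inv(K(f))@np.array([uv[0],uv[1],1.]); return -R.T@t, d/np.linalg.norm(d)
def onplane(f,uv,z):
    o,d=ray(f,uv); return o+d*(z-o[2])/d[2]
E
python3 - <<'E'
from h import *
for n in("scene","top"):
    f=eyes.grab_frame(n); cv2.imwrite(f"pics/{n}0.png",f["image"])
    print(n,f["vfov"],f["cx"],f["cy"],ray(f,(f["cx"],f["cy"])))
    for t in["punch_a","punch_a_point","punch_a_stub","deck","graver","wedge","collet","pliers"]:
        try: print(t,[(np.round(d["extent"]).tolist(),round(d["confidence"],2)) for d in eyes.search_frame(f,t)[:4]])
        except Exception as e: print(t,e)
E
```

```text
pics
scene 47.707430814386626 268.7395372397832 196.14349896320462 (array([-142.45553893, -315.93058724,  622.92195431]), array([ 0.71440987,  0.39762991, -0.57576817]))
punch_a [([290.0, 183.0, 30.0, 61.0], 0.84), ([320.0, 233.0, 31.0, 38.0], 0.59), ([254.0, 175.0, 31.0, 58.0], 0.58)]
punch_a_point [([290.0, 183.0, 29.0, 60.0], 0.6), ([319.0, 235.0, 32.0, 34.0], 0.53)]
punch_a_stub [([290.0, 182.0, 28.0, 60.0], 0.85), ([252.0, 175.0, 32.0, 58.0], 0.63)]
deck [([239.0, 185.0, 90.0, 75.0], 0.56)]
graver [([194.0, 212.0, 25.0, 22.0], 0.72)]
wedge [([181.0, 241.0, 26.0, 13.0], 0.58)]
collet [([240.0, 250.0, 27.0, 13.0], 0.76)]
pliers [([322.0, 231.0, 29.0, 42.0], 0.86), ([254.0, 178.0, 30.0, 56.0], 0.29)]
top 45.589082821977456 255.0460621530493 196.82999732204826 (array([447.7703522 ,  32.78297001, 978.16879724]), array([ 0.06160869, -0.02061308, -0.9978875 ]))
punch_a [([237.0, 164.0, 12.0, 62.0], 0.91), ([280.0, 162.0, 6.0, 68.0], 0.81), ([311.0, 160.0, 12.0, 59.0], 0.29)]
punch_a_point [([274.0, 163.0, 12.0, 64.0], 0.89)]
punch_a_stub [([279.0, 158.0, 11.0, 68.0], 0.8), ([306.0, 159.0, 16.0, 64.0], 0.55)]
deck [([226.0, 168.0, 73.0, 67.0], 0.73)]
graver [([166.0, 170.0, 11.0, 66.0], 0.76), ([227.0, 168.0, 73.0, 68.0], 0.64)]
wedge [([173.0, 246.0, 23.0, 14.0], 0.48)]
collet [([238.0, 235.0, 22.0, 14.0], 0.67)]
pliers [([309.0, 157.0, 16.0, 64.0], 0.73), ([225.0, 166.0, 78.0, 70.0], 0.2)]
```

```bash
python3 - <<'E'
import cv2,numpy as np
a=cv2.imread("pics/scene0.png")[160:290,165:365]; b=cv2.imread("pics/top0.png")[145:265,150:340]
cv2.imwrite("pics/crops.png",np.hstack([cv2.resize(a,(400*1,260),interpolation=2),cv2.resize(b,(400,253),interpolation=2)[:253].copy() if 0 else cv2.copyMakeBorder(cv2.resize(b,(396,250),interpolation=2),0,10,0,4,0)]))
cv2.imwrite("pics/top_c.png",cv2.resize(b,(760,480),interpolation=2)); cv2.imwrite("pics/scene_c.png",cv2.resize(a,(800,520),interpolation=2))
E
```

```text
(no output)
```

View pics/top_c.png

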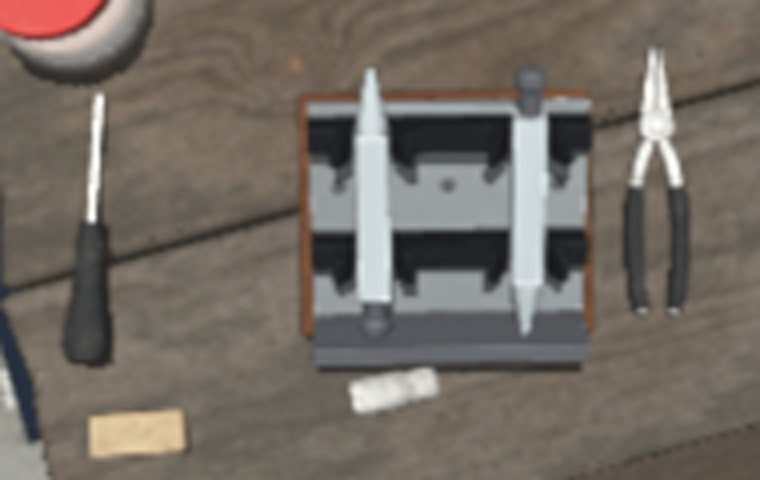

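View pics/scene_c.png

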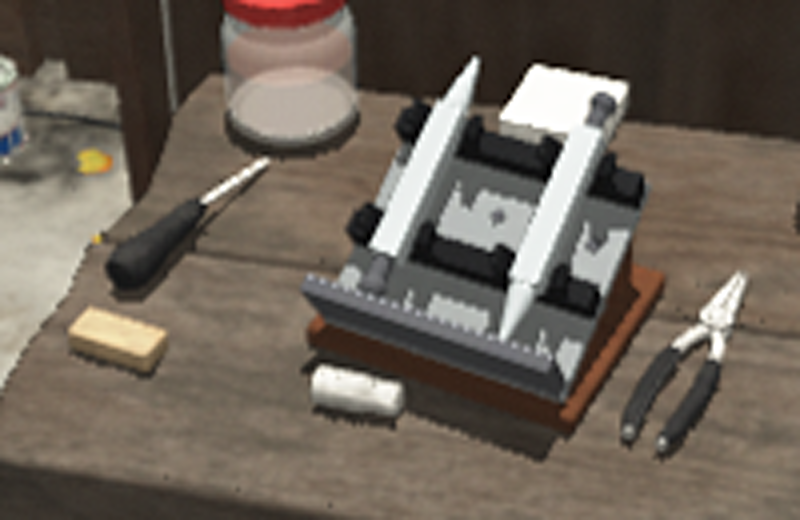

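View pics/scene0.png

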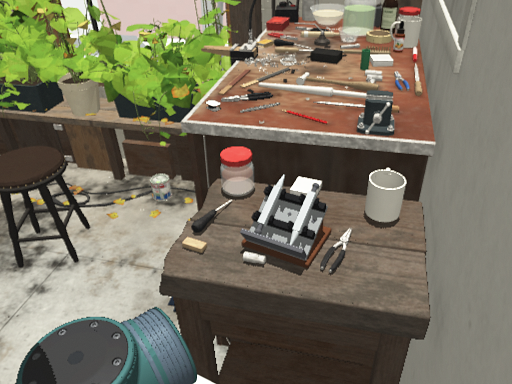

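The one to turn is the right one: its dark stub is up the slope at about top px (283,162), with its cone down at (281,228). Both neighbours look clear. Next I'll fit the rest's pose from the punch ends and deck corners.

```bash
cat > fit.py <<'E'
from h import *
from scipy.optimize import least_squares
def T(p):
    x,y,z,w=p; c,s=np.cos(np.pi/6),.5
    Rz=cv2.Rodrigues(np.array([0,0,w]))[0]
    return Rz@np.array([[c,0,-s],[0,1,0],[s,0,c]]), np.array([x,y,z])
E
python3 - <<'E'
from fit import *
s=eyes.grab_frame("scene"); t=eyes.grab_frame("top")
# (frame, crop px, deck pt)
ob=[(t,(371,70),(146,38,26)),(t,(375,326),(4,38,29)),(t,(526,334),(0,-38,26)),(t,(531,70),(146,-38,32)),
    (t,(308,101),(126,70,0)),(t,(590,101),(126,-70,0)),
    (s,(477,60),(146,38,26)),(s,(504,338),(0,-38,26)),(s,(604,98),(146,-38,32))]
px=lambda f,c:np.array([150+c[0]/4,145+c[1]/4]) if f is t else np.array([165+c[0]/4,160+c[1]/4])
def res(p):
    R,o=T(p); return np.concatenate([proj(f,R@np.array(d)+o)[0]-px(f,c) for f,c,d in ob])
r=least_squares(res,[450,0,30,0],loss="soft_l1"); print(r.x.round(3)); print(r.fun.reshape(-1,2).round(1))
R,o=T(r.x); np.save("fit.npy",r.x)
print("right home",(R@[73,-38,26]+o).round(1),"left",(R@[73,38,26]+o).round(1))
st=ctrl.read_state(); print({k:np.round(st[k],3).tolist() for k in("clock","q","tcp_pos","tool_rot","grip_width","wrist_force")})
for n,c in(("plier",(655,200)),("collet",(395,390)),("frontR",(760,425))): print(n,onplane(t,px(t,c),5).round())
E
```

```text
[ 4.52426e+02 -8.51000e-01  2.44290e+01  7.00000e-03]
[[-0.2  0.2]
 [ 0.1  2. ]
 [-0.3  0.2]
 [ 0.2  0.8]
 [-0.7 -2.8]
 [ 0.1 -4. ]
 [ 0.3  0.3]
 [-0.2  2. ]
 [ 0.8 -2. ]]
right home [502.9 -38.5  83.4] left [502.4  37.5  83.4]
{'clock': 1.0, 'q': [1.187, 0.087, 1.371, 0.0, 1.684, -0.103], 'tcp_pos': [152.415, 528.485, 181.107], 'tool_rot': [[-0.961, 0.277, 0.0], [0.277, 0.961, 0.0], [0.0, 0.0, -1.0]], 'grip_width': 1.0, 'wrist_force': [0.655, -0.027, -0.163]}
plier [ 510. -113.    5.]
collet [411.  27.   5.]
frontR [ 390. -167.    5.]
```

```bash
python3 - <<'E'
from fit import *
s=eyes.grab_frame("scene"); t=eyes.grab_frame("top")
ob=[(t,(371,70),(146,38,26)),(t,(526,334),(0,-38,26)),(t,(531,68),(146,-38,34)),
    (t,(374,302),(24,38,34)),(t,(371,133),(114,38,34)),(t,(528,280),(32,-38,34)),(t,(530,114),(122,-38,34)),
    (s,(477,60),(146,38,26)),(s,(603,95),(146,-38,34)),(s,(524,282),(32,-38,34)),(s,(592,124),(122,-38,34)),(s,(388,254),(24,38,34)),(s,(455,104),(114,38,34))]
px=lambda f,c:np.array([150+c[0]/4,145+c[1]/4]) if f is t else np.array([165+c[0]/4,160+c[1]/4])
def res(p):
    R,o=T(p); return np.concatenate([proj(f,R@np.array(d)+o)[0]-px(f,c) for f,c,d in ob])
r=least_squares(res,[450,0,30,0],loss="soft_l1"); print(r.x.round(3)); print(r.fun.reshape(-1,2).round(1).tolist())
R,o=T(r.x); np.save("fit.npy",r.x)
print("right home",(R@[73,-38,26]+o).round(1))
def over(f,x0,y0,w,h,name):
    im=cv2.resize(f["image"][y0:y0+h,x0:x0+w],None,fx=4,fy=4,interpolation=cv2.INTER_CUBIC)
    def pl(pts,col):
        q=(proj(f,np.array(pts)@R.T+o)-[x0,y0]+.5)*4; cv2.polylines(im,[q.astype(int).reshape(-1,1,2)],True,col,1)
    pl([(0,-70,0),(126,-70,0),(126,70,0),(0,70,0)],(0,255,0)); pl([(0,-70,38),(0,70,38),(0,70,0),(0,-70,0)],(0,255,255))
    for y,sg in((38,1),(-38,-1)):
        a,b=sorted((73-sg*49,73+sg*41)); pl([(a,y-8,34),(b,y-8,34),(b,y+8,34),(a,y+8,34)],(0,0,255)); pl([(0,y,26),(146,y,26)],(255,0,0))
    return im
a=over(s,220,165,120,120,""); b=over(t,215,150,100,100,"")
m=np.zeros((480,800,3),np.uint8)
m[:480,:400]=a[:,:400] if a.shape[1]>400 else a; m[:400,400:]=b
cv2.imwrite("pics/over.png",m)
E
```

```text
[ 4.54716e+02 -1.21300e+00  2.32580e+01  1.50000e-02]
[[-0.5, -0.7], [-0.1, -1.1], [-0.1, 0.4], [0.3, -0.4], [-0.1, 0.7], [-0.1, 0.5], [-0.0, 0.6], [0.5, 0.3], [1.1, -1.9], [0.7, -0.1], [-0.2, 0.7], [-0.5, -0.1], [-0.5, 0.1]]
right home [505.5 -38.5  82.3]
```

View pics/over.png

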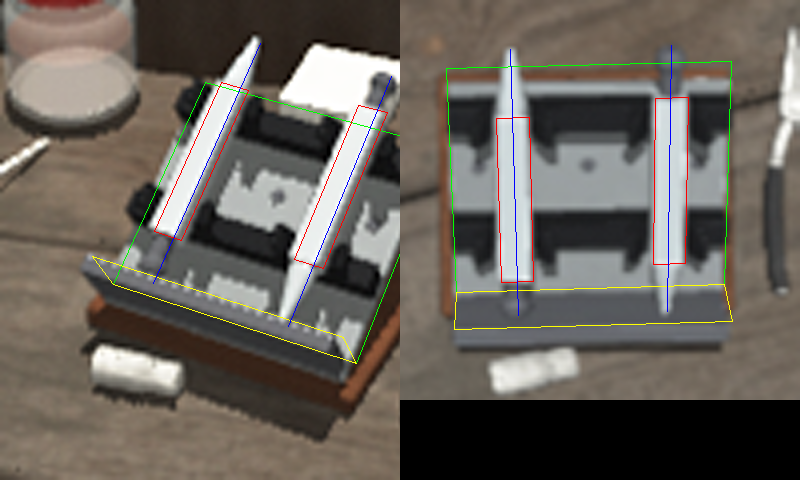

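The fit agrees with the picture to within a few mm: the shank outlines lie on both punches, and punch_a is in the right slot with its grasp point at about (505,-38,82). I'll move above it with the gripper half closed, to keep clear of punch_b.

Request:
move_arm([
  [[0.5,0,0,0,-0.146],[0.5,0,0,0,-0.147],[0.5,-0.0247,-0.0408,0,0],[0.5,-0.0247,-0.0408,0,0],[0.5,-0.0247,-0.0408,0,0],[0.5,-0.0247,-0.0408,0,0],[0.5,-0.0247,-0.0408,0,0],[0.5,-0.0247,-0.0408,0,0],[0.5,-0.0247,-0.0408,0,0],[0.5,-0.0247,-0.0408,0,0],[0.5,-0.0247,-0.0408,0,0],[0.5,-0.0247,-0.0408,0,0]],
], newtons=20)

```text
clock: 2.3
tcp_pos: [405.1, 121.7, 181.5]
tool_rot: [[-1.0, -0.012, 0.001], [-0.012, 1.0, 0.001], [-0.001, 0.0, -1.0]]
wrist_force: [0.4, 0.3, 0.5]
grip_width: 0.501
gripper_force: 0.0
```

Request:
move_arm([
  [[0.5,-0.0247,-0.0408,0,0],[0.5,-0.0247,-0.0408,0,0],[0.5,-0.0247,-0.0408,0,0],[0.5,-0.0247,-0.0408,0,0],[0.5,0,0,0,0]],
])

```text
clock: 2.8
tcp_pos: [506.8, -43.1, 180.0]
tool_rot: [[-1.0, -0.006, -0.001], [-0.006, 1.0, -0.002], [0.001, -0.002, -1.0]]
wrist_force: [0.2, 0.3, 0.6]
grip_width: 0.499
gripper_force: 0.0
```

```bash
python3 - <<'E'
from fit import *
t=eyes.grab_frame("top"); s=eyes.grab_frame("scene")
st=ctrl.read_state(); print(st["clock"],np.round(st["tcp_pos"],1),np.round(st["q"],3),np.round(st["tool_rot"],3).tolist())
b=t["image"][130:260,205:335]; a=s["image"][130:260,225:355]
cv2.imwrite("pics/above.png",np.hstack([cv2.resize(x,(400,400),interpolation=2) for x in(a,b)]))
E
```

```text
2.9 [505.1 -39.  180.6] [-1.900e-01 -8.000e-03  1.471e+00  1.000e-03  1.681e+00 -1.770e+00] [[-1.0, -0.01, -0.001], [-0.01, 1.0, 0.001], [0.001, 0.001, -1.0]]
```

View pics/above.png

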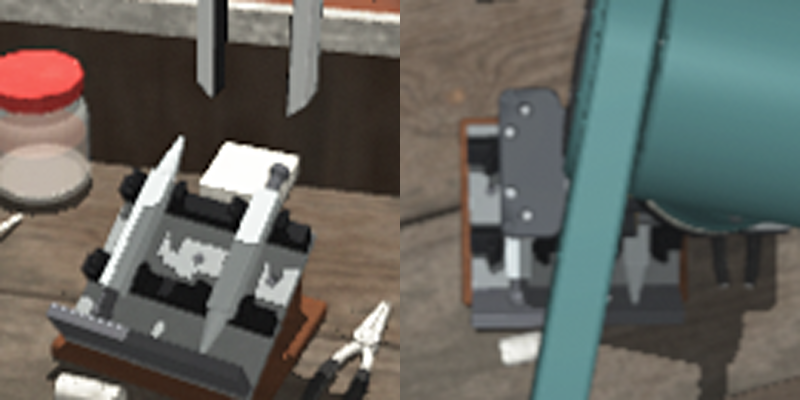

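The scene view shows the open fingers above the slot (crop px 205–310, rows 0–110), and the right punch lies between them in line. I'll descend.

Request:
move_arm([
  [[0.5,0,0,0.03,0],[0.5,0,0,0.03,0],[0.5,0,0,0.03,0],[0.5,0,0,0.012,0],[0.5,0,0,0.006,0],[0.5,0,0,0.004,0],[0.5,0,0,0,0],[0.5,0,0,0,0]],
])

```text
clock: 3.7
tcp_pos: [506.2, -38.5, 70.6]
tool_rot: [[-1.0, -0.012, 0.003], [-0.012, 1.0, -0.0], [-0.003, -0.0, -1.0]]
wrist_force: [-0.5, -0.1, -0.1]
grip_width: 0.504
gripper_force: 0.0
```

```bash
python3 - <<'E'
from fit import *
s=eyes.grab_frame("scene")
st=ctrl.read_state(); print(st["clock"],np.round(st["tcp_pos"],1),np.round(st["wrist_force"],1),np.round(st["tool_rot"],3).tolist())
cv2.imwrite("pics/down.png",cv2.resize(s["image"][165:265,235:335],(600,600),interpolation=2))
E
```

```text
3.75 [506.1 -38.6  70.5] [-0.3 -0.2 -0. ] [[-1.0, -0.012, 0.003], [-0.012, 1.0, -0.0], [-0.003, -0.0, -1.0]]
```

View pics/down.png

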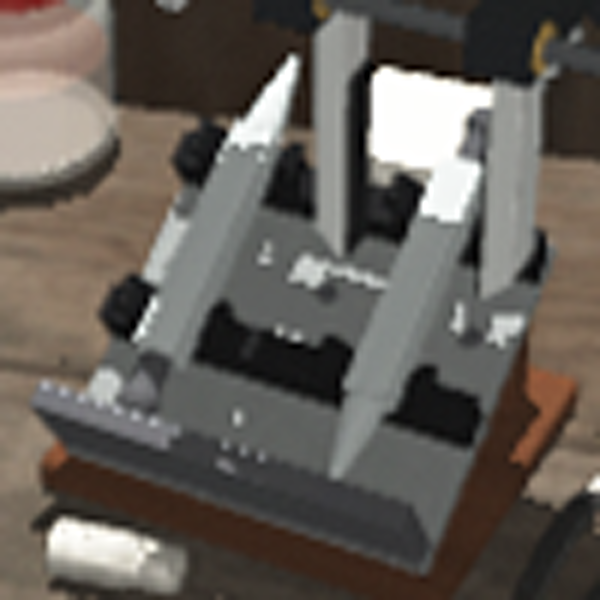

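The fingers straddle the right punch between the saddles (px 345 and 500, at row ~270). I'll go down 4 mm more and close.

Request:
move_arm([
  [[0.5,0,0,0.004,0],[0.5,0,0,0,0],[0.9,0,0,0,0],[0.9,0,0,0,0],[0.9,0,0,0,0],[0.9,0,0,0,0],[0.9,0,0,0,0],[0.9,0,0,0,0]],
], newtons=20)

```text
clock: 4.55
tcp_pos: [505.1, -38.3, 65.1]
tool_rot: [[-1.0, -0.012, -0.0], [-0.012, 1.0, 0.0], [0.0, 0.0, -1.0]]
wrist_force: [0.2, 0.9, 0.8]
grip_width: 0.166
gripper_force: 20.0
```

Request:
move_arm([
  [[0.9,0,0,-0.01,0],[0.9,0,0,-0.02,0],[0.9,0,0,-0.03,0],[0.9,0,0,-0.03,0],[0.9,0,0,-0.02,0],[0.9,0,0,0,0],[0.9,0,0,0,0]],
])

```text
clock: 5.25
tcp_pos: [505.2, -38.6, 175.1]
tool_rot: [[-1.0, -0.012, 0.001], [-0.012, 1.0, -0.0], [-0.001, -0.0, -1.0]]
wrist_force: [-0.1, -0.9, -0.4]
grip_width: 0.165
gripper_force: 20.0
```

```bash
python3 - <<'E'
from fit import *
s=eyes.grab_frame("scene")
st=ctrl.read_state(); print(st["clock"],np.round(st["tcp_pos"],1),np.round(st["wrist_force"],1),np.round(st["torque"],2),st["grip_width"])
cv2.imwrite("pics/lift.png",cv2.resize(s["image"][110:260,215:365],(600,600),interpolation=2))
E
```

```text
5.3 [504.6 -38.4 173.9] [-0.7 -0.  -1.6] [ 0.04  0.   -0.01] 0.16323505505959168
```

View pics/lift.png

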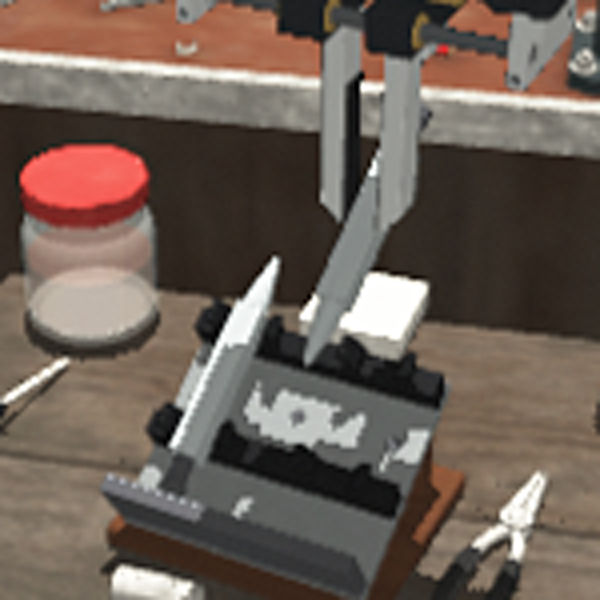

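It's held at the same pitch, point low towards the robot (px 310,360), and clear of punch_b. Now the half turn.

Request:
move_arm([
  [[0.9,0,0,0,0.1428],[0.9,0,0,0,0.1428],[0.9,0,0,0,0.1428],[0.9,0,0,0,0.1428],[0.9,0,0,0,0.1428],[0.9,0,0,0,0.1428],[0.9,0,0,0,0.1428],[0.9,0,0,0,0.1428],[0.9,0,0,0,0.1428],[0.9,0,0,0,0.1428],[0.9,0,0,0,0.1428]],
])

```text
clock: 6.4
tcp_pos: [504.0, -38.3, 172.7]
tool_rot: [[-0.006, 1.0, -0.004], [1.0, 0.006, 0.001], [0.001, -0.004, -1.0]]
wrist_force: [-0.3, -0.1, -0.5]
grip_width: 0.161
gripper_force: 20.0
```

Request:
move_arm([
  [[0.9,0,0,0,0.1428],[0.9,0,0,0,0.1428],[0.9,0,0,0,0.1428],[0.9,0,0,0,0.1428],[0.9,0,0,0,0.1428],[0.9,0,0,0,0.1428],[0.9,0,0,0,0.1428],[0.9,0,0,0,0.1428],[0.9,0,0,0,0.1428],[0.9,0,0,0,0.1428],[0.9,0,0,0,0.1428],[0.9,0,0,0,0]],
])

```text
clock: 7.6
tcp_pos: [504.1, -38.3, 172.9]
tool_rot: [[1.0, 0.012, -0.004], [0.012, -1.0, 0.001], [-0.004, -0.001, -1.0]]
wrist_force: [-0.1, 0.1, -0.1]
grip_width: 0.162
gripper_force: 20.0
```

```bash
python3 - <<'E'
from fit import *
s=eyes.grab_frame("scene");eyes.grab_frame("scene")
st=ctrl.read_state(); print(st["clock"],np.round(st["tcp_pos"],1),np.round(st["tool_rot"],4).tolist(),np.round(st["q"],2),np.round(st["wrist_force"],1))
E
```

```text
7.7 [504.4 -38.3 173.5] [[0.9999, 0.0152, -0.0028], [0.0152, -0.9999, 0.0006], [-0.0028, -0.0006, -1.0]] [-0.19 -0.01  1.48  0.    1.67  1.37] [-0.2  1.4 -1.1]
```

Request:
move_arm([
  [[0.9,0.006,0,0.02,0],[0.9,0,0,0.03,0],[0.9,0,0,0.008,0],[0.9,0,0,0.005,0],[0.9,0,0,0,0],[0.9,0,0,0,0]],
], newtons=10)

```text
clock: 8.3
tcp_pos: [511.9, -38.6, 113.4]
tool_rot: [[1.0, 0.013, 0.002], [0.013, -1.0, -0.0], [0.002, 0.0, -1.0]]
wrist_force: [-0.5, 0.4, -1.4]
grip_width: 0.166
gripper_force: 10.0
```

Request:
move_arm([
  [[0.9,0,0,0.004,0],[0.9,0,0,0.004,0],[0.9,0,0,0.004,0],[0.9,0,0,0.004,0],[0.9,0,0,0.002,0],[0.9,0,0,0,0]],
])

```text
clock: 8.9
tcp_pos: [511.2, -38.4, 93.9]
tool_rot: [[1.0, 0.012, 0.0], [0.012, -1.0, 0.0], [0.0, -0.0, -1.0]]
wrist_force: [-0.6, 0.4, -1.0]
grip_width: 0.166
gripper_force: 10.0
```

```bash
python3 - <<'E'
from fit import *
s=eyes.grab_frame("scene")
st=ctrl.read_state(); print(st["clock"],np.round(st["tcp_pos"],1),np.round(st["wrist_force"],1),np.round(st["torque"],2),st["grip_width"])
cv2.imwrite("pics/piv.png",cv2.resize(s["image"][150:250,235:335],(600,600),interpolation=2))
E
```

```text
8.95 [511.2 -38.4  94.1] [ 0.5 -1.1  1.1] [-0.01  0.17  0.03] 0.1684574688565281
```

View pics/piv.png

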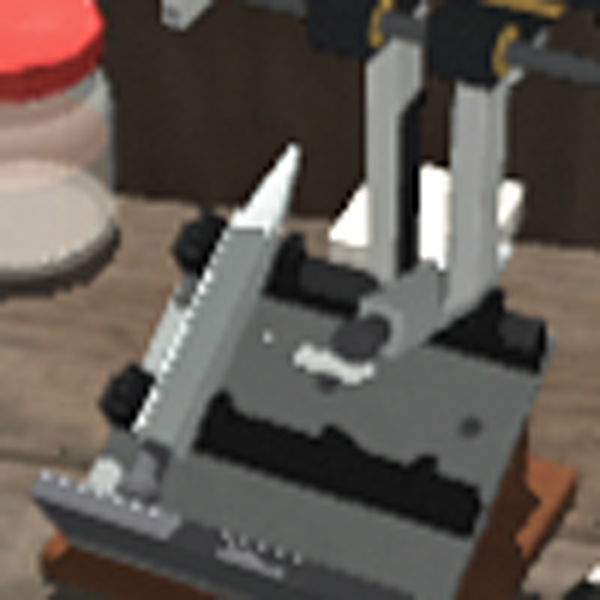

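The punch has pivoted to about level: its stub faces the robot (px 360,335) and its shank rests on the upper saddle. I'll keep descending.

Request:
move_arm([
  [[0.9,0,0,0.004,0],[0.9,0,0,0.004,0],[0.9,0,0,0.004,0],[0.9,0,0,0.004,0],[0.9,0,0,0.004,0],[0.9,0,0,0.002,0],[0.9,0,0,0,0]],
])

```text
clock: 9.65
tcp_pos: [510.6, -38.3, 71.2]
tool_rot: [[1.0, 0.012, -0.002], [0.012, -1.0, 0.0], [-0.002, -0.0, -1.0]]
wrist_force: [-1.4, -0.4, 0.6]
grip_width: 0.168
gripper_force: 10.2
```

```bash
python3 - <<'E'
from fit import *
s=eyes.grab_frame("scene")
st=ctrl.read_state(); print(st["clock"],np.round(st["tcp_pos"],1),np.round(st["wrist_force"],1),np.round(st["torque"],2),st["grip_width"])
cv2.imwrite("pics/piv2.png",cv2.resize(s["image"][165:265,235:335],(600,600),interpolation=2))
E
```

```text
9.7 [510.8 -38.3  71.3] [-2.4  0.2 -1.1] [-0.02  0.47 -0.  ] 0.16662804487077695
```

View pics/piv2.png

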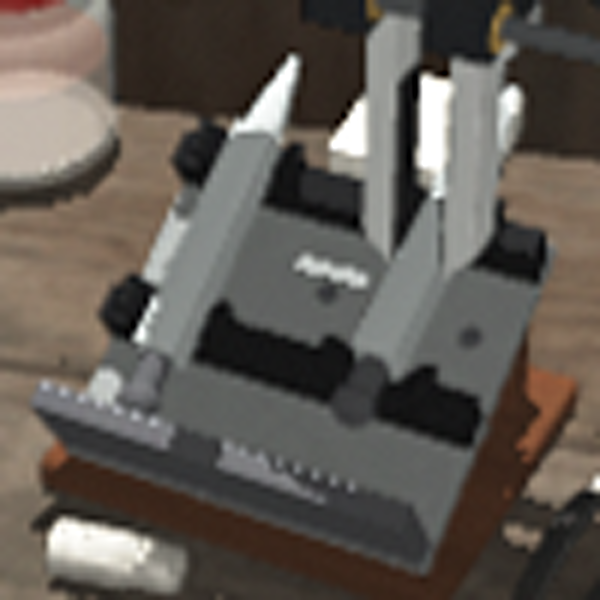

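```bash
python3 - <<'E'
from fit import *
f=eyes.grab_frame("scene"); p=np.load("fit.npy"); R,o=T(p)
for n,c,y in(("a stub end ctr",(352,405),-38.5),("a root bottom ctr",(372,362),-38.5),("b stub end ctr",(146,388),37),("b root ctr",(165,350),37)):
    uv=(235+c[0]/6-.5,165+c[1]/6-.5); q,d=ray(f,uv); P=q+d*(y-q[1])/d[1]; print(n,P.round(1),"deck",(R.T@(P-o)).round(1))
t=eyes.grab_frame("top"); cv2.imwrite("pics/t2.png",cv2.resize(t["image"][150:250,215:315],(600,600),interpolation=2))
E
```

```text
a stub end ctr [450.6 -38.5  75.8] deck [ 22.3 -37.2  47.8]
a root bottom ctr [465.6 -38.5  83. ] deck [ 38.8 -37.4  46.6]
b stub end ctr [446.7  37.   57.7] deck [10.7 38.3 33.6]
b root ctr [460.4  37.   64.4] deck [26.  38.1 32.5]
```

View pics/t2.png

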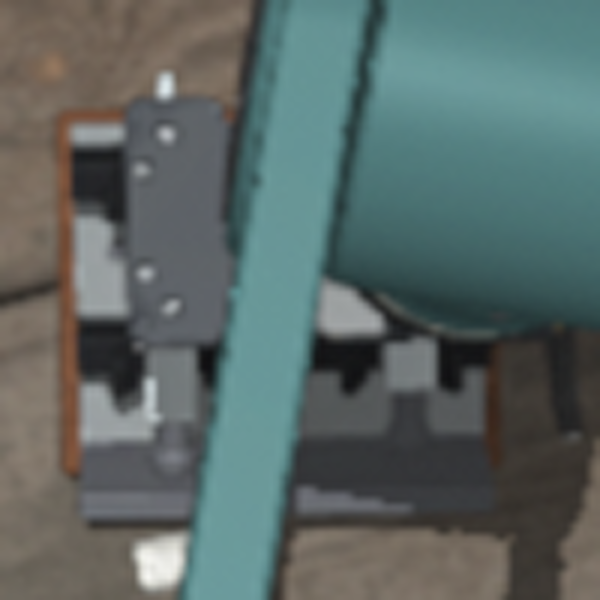

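The punch is now about parallel to the slope. Compared with punch_b, its stub end still sits roughly 12–14 mm too high and 12 mm too far up the slope, but already inside the flare of the lower notch. I'll lower a little, ease the grip and open slightly so that it settles between the fingers.

Request:
move_arm([
  [[0.8,0,0,0.002,0],[0.8,0,0,0,0],[0.8,0,0,0,0],[0.8,0,0,0,0]],
], newtons=3)

```text
clock: 10.2
tcp_pos: [511.1, -38.2, 70.1]
tool_rot: [[1.0, 0.012, -0.0], [0.012, -1.0, 0.0], [-0.0, -0.0, -1.0]]
wrist_force: [-3.5, 0.4, -0.1]
grip_width: 0.2
gripper_force: 1.4
```

Request:
move_arm([
  [[0.79,0,0,0,0],[0.79,0,0,0,0],[0.78,0,0,0,0],[0.77,0,0,0,0],[0.77,0,0,0,0],[0.77,0,0,0,0]],
])

```text
clock: 10.8
tcp_pos: [511.1, -38.3, 70.0]
tool_rot: [[1.0, 0.012, -0.0], [0.012, -1.0, 0.0], [-0.0, -0.0, -1.0]]
wrist_force: [-2.6, 0.8, 0.7]
grip_width: 0.232
gripper_force: 1.5
```

```bash
python3 - <<'E'
from fit import *
s=eyes.grab_frame("scene")
st=ctrl.read_state(); print(st["clock"],np.round(st["tcp_pos"],1),np.round(st["wrist_force"],1),np.round(st["torque"],2),st["grip_width"])
cv2.imwrite("pics/rel.png",cv2.resize(s["image"][165:265,235:335],(600,600),interpolation=2))
E
```

```text
10.85 [511.1 -38.3  70. ] [-2.6  0.6  0.3] [0.12 0.62 0.02] 0.23003291831282624
```

View pics/rel.png

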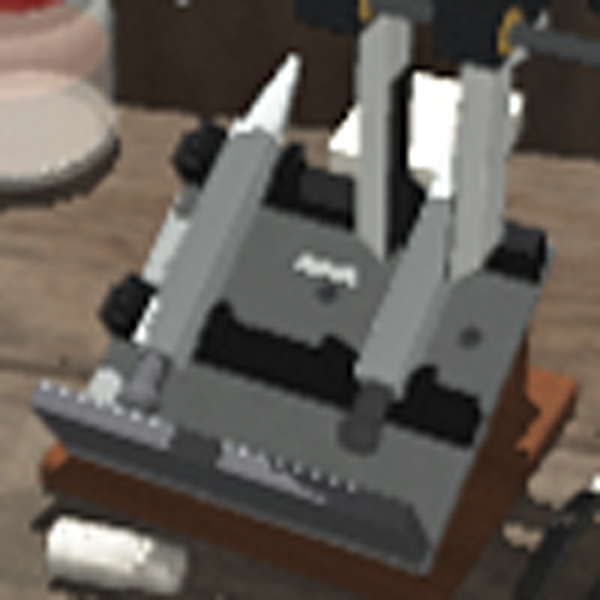

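Request:
move_arm([
  [[0.77,-0.004,0,0,0],[0.74,-0.002,0,0,0],[0.7,0,0,0,0],[0.7,0,0,0,0],[0.7,0,0,0,0]],
])

```text
clock: 11.35
tcp_pos: [505.5, -38.6, 70.3]
tool_rot: [[1.0, 0.012, 0.001], [0.012, -1.0, -0.0], [0.001, 0.0, -1.0]]
wrist_force: [0.3, 0.4, 0.2]
grip_width: 0.298
gripper_force: 0.0
```

```bash
python3 - <<'E'
from fit import *
f=eyes.grab_frame("scene")
st=ctrl.read_state(); print(st["clock"],np.round(st["tcp_pos"],1),np.round(st["wrist_force"],1),np.round(st["torque"],2),st["grip_width"],st["gripper_force"])
b=np.hstack([cv2.resize(f["image"][165:265,235:335],(500,500),interpolation=2)])
cv2.imwrite("pics/rel2.png",b)
E
```

```text
11.4 [505.5 -38.5  70.2] [-0.8  0.1 -0.1] [-0.01  0.15  0.01] 0.2977437301589465 0.0
```

View pics/rel2.png

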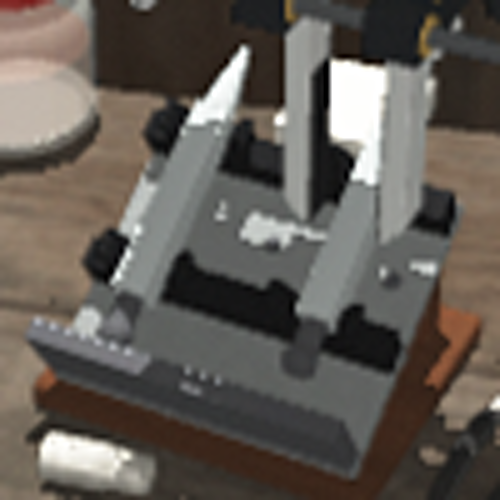

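I've viewed 12 pictures, which is over the limit of 10, so from here I'll use numbers only. In the last one the punch lies in the notches, free of the fingers, but well short of the stop (stub end at px 300,365). I'll measure how far.

```bash
cat > meas.py <<'E'
from fit import *
R,o=T(np.load("fit.npy"))
def deckpt(f,uv,zd=None,y=-38.):
    q,d=ray(f,uv)
    q=R.T@(q-o); d=R.T@d
    return q+d*((y-q[1])/d[1] if zd is None else (zd-q[2])/d[2])
def prof(f,yd,zd=26,xs=np.arange(-4,160,2)):
    # grey level along the line of a slot axis as if it lay at height zd
    P=np.stack([xs,np.full(len(xs),yd),np.full(len(xs),zd)],1)@R.T+o
    uv=proj(f,P).astype(np.float32); g=cv2.cvtColor(f["image"],cv2.COLOR_BGR2GRAY)
    return cv2.remap(g,uv[None,:,0],uv[None,:,1],cv2.INTER_LINEAR)[0]
E
python3 - <<'E'
from meas import *
f=eyes.grab_frame("scene")
for n,c,y in(("a stub end",(300,367),-38),("a root",(316,318),-38),("b stub end",(121,325),38),("b root",(138,292),38)):
    print(n,deckpt(f,(235+c[0]/5-.5,165+c[1]/5-.5),y=y).round(1))
for y in(38,-38): print(y,prof(f,y,32).tolist())
for t in("punch_a","punch_a_stub","punch_a_point"): print(t,[(np.round(d["extent"]).tolist(),round(d["confidence"],2)) for d in eyes.search_frame(f,t)[:4]])
E
```

```text
a stub end [ 17.3 -38.   28.9]
a root [ 37.2 -38.   33.9]
b stub end [ 9.8 38.  34.3]
b root [26.  38.  32.2]
38 [125, 123, 165, 130, 93, 95, 107, 116, 114, 91, 67, 59, 58, 61, 86, 133, 143, 141, 141, 142, 142, 141, 140, 141, 140, 140, 140, 140, 140, 140, 140, 139, 139, 139, 140, 139, 139, 139, 140, 140, 140, 139, 139, 139, 140, 140, 139, 139, 139, 139, 140, 139, 139, 138, 136, 133, 131, 218, 243, 244, 240, 238, 241, 244, 244, 243, 244, 246, 247, 249, 246, 254, 248, 218, 177, 100, 45, 43, 46, 44, 36, 32]
-38 [61, 60, 61, 83, 94, 96, 98, 93, 72, 56, 60, 62, 61, 58, 57, 59, 60, 61, 61, 59, 62, 109, 137, 143, 142, 141, 141, 141, 141, 140, 140, 140, 140, 140, 139, 139, 140, 139, 139, 139, 138, 138, 140, 138, 138, 138, 138, 139, 139, 139, 138, 133, 193, 214, 199, 184, 187, 175, 155, 145, 144, 147, 151, 154, 154, 154, 155, 155, 153, 155, 156, 156, 155, 148, 147, 147, 145, 142, 141, 143, 128, 108]
punch_a [([252.0, 178.0, 30.0, 60.0], 0.72)]
punch_a_stub [([290.0, 189.0, 18.0, 50.0], 0.72)]
punch_a_point [([292.0, 195.0, 18.0, 44.0], 0.83), ([244.0, 185.0, 83.0, 75.0], 0.41)]
```

The punch is seated in both notches but about 13.5 mm short of the stop: its shank begins at deck x≈38 and punch_b's at 24. I'll take a shallow regrip and draw it down the slope.

Request:
move_arm([
  [[0.7,0.0035,0,-0.004,0],[0.7,0,0,0,0],[0.9,0,0,0,0],[0.9,0,0,0,0],[0.9,0,0,0,0],[0.9,0,0,0,0]],
], newtons=10)

```text
clock: 12.2
tcp_pos: [508.7, -38.4, 74.0]
tool_rot: [[1.0, 0.012, 0.0], [0.012, -1.0, 0.0], [0.0, -0.0, -1.0]]
wrist_force: [-0.8, -0.5, -0.1]
grip_width: 0.132
gripper_force: 10.0
```

Request:
move_arm([
  [[0.9,-0.0015,0,0.0009,0],[0.9,-0.0015,0,0.0009,0],[0.9,-0.0015,0,0.0009,0],[0.9,-0.0015,0,0.0009,0],[0.9,-0.0015,0,0.0009,0],[0.9,-0.0015,0,0.0008,0],[0.9,0,0,0,0]],
])

```text
clock: 12.9
tcp_pos: [499.2, -38.5, 68.6]
tool_rot: [[1.0, 0.012, -0.001], [0.012, -1.0, 0.0], [-0.001, -0.0, -1.0]]
wrist_force: [-0.8, 0.7, 0.7]
grip_width: 0.137
gripper_force: 10.0
```

```bash
python3 - <<'E'
from meas import *
f=eyes.grab_frame("scene")
for y in(38,-38):
    for z in (30,34): print(y,z,prof(f,y,z,np.arange(-4,56,2)).tolist())
E
```

```text
38 30 [122, 123, 144, 135, 92, 87, 103, 82, 61, 58, 59, 60, 59, 55, 75, 120, 141, 143, 142, 141, 141, 141, 141, 140, 141, 140, 139, 140, 140, 141]
38 34 [126, 132, 162, 123, 86, 107, 111, 82, 61, 60, 62, 60, 59, 63, 101, 137, 144, 143, 142, 142, 143, 142, 141, 141, 141, 140, 140, 140, 140, 140]
-38 30 [61, 61, 60, 56, 56, 61, 62, 63, 59, 58, 59, 61, 61, 60, 59, 65, 120, 143, 143, 142, 142, 142, 142, 142, 142, 140, 140, 140, 140, 140]
-38 34 [61, 62, 62, 55, 59, 61, 63, 60, 56, 57, 60, 61, 60, 59, 58, 99, 135, 143, 142, 142, 142, 141, 141, 141, 141, 140, 140, 140, 140, 140]
```

The punch moved about 10 mm and has roughly 3 mm to go. The grip width of 12.4 mm on a 16 mm shank suggests it has rolled, so I'll compare profiles across the two shanks.

```bash
python3 - <<'E'
from meas import *
f=eyes.grab_frame("scene"); 
ys=np.arange(-20,20,1.)
for x in(32,38,44,52,58):
  for y0 in(38,-38):
    P=np.stack([np.full(40,x),y0+ys,np.full(40,34)],1)@R.T+o
    uv=proj(f,P).astype(np.float32); l=cv2.remap(f["image"],uv[None,:,0],uv[None,:,1],cv2.INTER_LINEAR)[0].mean(1)
    print(x,y0,l.astype(int).tolist())
E
```

```text
32 38 [20, 20, 20, 20, 20, 19, 17, 26, 36, 55, 81, 104, 114, 123, 124, 125, 129, 137, 142, 141, 140, 140, 141, 141, 140, 139, 137, 134, 149, 169, 183, 178, 146, 74, 17, 14, 19, 24, 31, 35]
32 -38 [21, 20, 18, 18, 19, 19, 18, 21, 28, 43, 69, 92, 111, 127, 134, 142, 142, 141, 141, 141, 142, 142, 142, 141, 140, 139, 140, 137, 134, 106, 66, 38, 23, 18, 19, 20, 20, 20, 21, 21]
38 38 [20, 21, 21, 22, 22, 21, 20, 22, 29, 43, 71, 100, 113, 122, 124, 125, 128, 135, 140, 140, 141, 141, 140, 140, 138, 137, 140, 149, 167, 194, 210, 172, 119, 71, 34, 24, 26, 28, 30, 32]
38 -38 [20, 20, 20, 21, 22, 22, 22, 21, 18, 22, 40, 62, 96, 127, 134, 140, 141, 140, 140, 141, 141, 140, 139, 139, 139, 140, 140, 135, 126, 96, 55, 24, 19, 19, 20, 20, 20, 21, 21, 22]
44 38 [63, 49, 34, 29, 23, 19, 18, 19, 26, 37, 66, 98, 115, 121, 124, 127, 129, 134, 138, 140, 139, 139, 139, 139, 139, 139, 138, 138, 135, 127, 117, 87, 52, 32, 25, 23, 26, 26, 27, 29]
44 -38 [85, 70, 49, 33, 24, 18, 18, 19, 24, 36, 61, 87, 109, 124, 131, 137, 140, 140, 140, 139, 139, 139, 139, 139, 138, 138, 139, 136, 130, 112, 81, 55, 40, 22, 21, 19, 20, 20, 19, 18]
52 38 [98, 98, 98, 97, 97, 96, 96, 96, 97, 106, 114, 118, 120, 121, 122, 123, 130, 138, 140, 139, 139, 139, 139, 138, 137, 137, 137, 136, 136, 137, 146, 158, 172, 186, 194, 194, 193, 186, 176, 155]
52 -38 [97, 98, 98, 99, 99, 99, 99, 100, 103, 111, 119, 121, 122, 126, 131, 136, 139, 140, 139, 139, 139, 138, 138, 137, 137, 136, 135, 134, 128, 117, 106, 99, 95, 96, 98, 97, 96, 96, 97, 97]
58 38 [108, 98, 94, 95, 96, 96, 97, 99, 101, 107, 114, 119, 121, 121, 122, 124, 130, 136, 139, 139, 139, 139, 140, 139, 138, 137, 136, 135, 135, 136, 143, 153, 166, 180, 192, 194, 195, 191, 181, 165]
58 -38 [145, 181, 172, 123, 95, 96, 98, 100, 103, 111, 117, 120, 122, 126, 132, 137, 138, 139, 139, 138, 139, 139, 139, 138, 137, 137, 136, 135, 131, 120, 107, 97, 93, 101, 112, 137, 169, 185, 187, 190]
```

Both shanks show the same top-face and side-face bands, so punch_a isn't rolled; the grip was just shallow. I'll regrip deeper and further up, then draw it the last few mm against the stop.

Request:
move_arm([
  [[0.75,0,0,0,0],[0.7,0,0,0,0],[0.7,0,0,0,0],[0.7,0.006,0,-0.001,0],[0.7,0,0,0.002,0],[0.7,0,0,0,0],[0.9,0,0,0,0],[0.9,0,0,0,0],[0.9,0,0,0,0],[0.9,0,0,0,0]],
], newtons=10)

```text
clock: 14.0
tcp_pos: [505.6, -38.4, 67.7]
tool_rot: [[1.0, 0.012, -0.0], [0.012, -1.0, 0.0], [-0.0, -0.0, -1.0]]
wrist_force: [-0.7, 0.8, -1.5]
grip_width: 0.17
gripper_force: 10.0
```

Request:
move_arm([
  [[0.9,-0.001,0,0.0006,0],[0.9,-0.001,0,0.0006,0],[0.9,-0.001,0,0.0006,0],[0.9,0,0,0,0]],
])

```text
clock: 14.4
tcp_pos: [502.8, -38.5, 66.1]
tool_rot: [[1.0, 0.012, 0.001], [0.012, -1.0, 0.0], [0.001, -0.0, -1.0]]
wrist_force: [-0.3, 0.0, -0.4]
grip_width: 0.168
gripper_force: 10.0
```

Request:
move_arm([
  [[0.9,-0.001,0,0.0006,0],[0.9,-0.001,0,0.0005,0],[0.9,0,0,0,0]],
])

```text
clock: 14.7
tcp_pos: [502.5, -38.6, 66.1]
tool_rot: [[1.0, 0.012, 0.005], [0.012, -1.0, -0.0], [0.005, 0.0, -1.0]]
wrist_force: [3.8, 0.3, 1.9]
grip_width: 0.169
gripper_force: 10.0
```

```bash
python3 - <<'E'
from meas import *
f=eyes.grab_frame("scene")
for y in(38,-38):
    for z in (30,34): print(y,z,prof(f,y,z,np.arange(10,44,1)).tolist())
st=ctrl.read_state(); print(np.round(st["wrist_force"],1))
E
```

```text
38 30 [106, 95, 78, 64, 60, 58, 58, 59, 59, 60, 59, 58, 57, 64, 75, 96, 120, 137, 141, 145, 143, 141, 142, 142, 143, 142, 141, 141, 142, 143, 142, 140, 140, 141]
38 34 [103, 86, 71, 60, 58, 60, 61, 61, 62, 61, 60, 60, 64, 77, 101, 127, 137, 143, 144, 143, 142, 142, 141, 142, 142, 142, 143, 143, 142, 141, 141, 142, 141, 141]
-38 30 [57, 58, 59, 60, 62, 63, 62, 61, 60, 61, 60, 59, 63, 70, 92, 117, 134, 141, 144, 143, 142, 142, 143, 143, 142, 142, 141, 141, 142, 142, 142, 141, 141, 140]
-38 34 [58, 59, 61, 62, 62, 61, 61, 60, 59, 59, 60, 61, 70, 101, 128, 136, 144, 144, 143, 142, 142, 142, 142, 141, 142, 142, 142, 142, 142, 141, 141, 141, 140, 140]
[ 5.4 -0.1  2. ]
```

There's contact with the stop (5 N), and the shank now begins at the same place as punch_b's. I'll release and lift clear.

Request:
move_arm([
  [[0.78,0,0,0,0],[0.7,0,0,0,0],[0.55,0,0,0,0],[0.55,0,0,0,0],[0.55,0,0,0,0],[0.55,0,0,0,0]],
])

```text
clock: 15.35
tcp_pos: [500.4, -38.5, 64.6]
tool_rot: [[1.0, 0.012, -0.001], [0.012, -1.0, 0.0], [-0.001, -0.0, -1.0]]
wrist_force: [-0.1, 0.1, -0.6]
grip_width: 0.449
gripper_force: 0.0
```

Request:
move_arm([
  [[0.55,0.002,0,-0.01,0],[0.55,0,0,-0.03,0],[0.55,0,0,-0.03,0],[0.55,0,0,-0.03,0],[0.55,0,0,-0.03,0],[0.55,0,-0.04,-0.01,0],[0.55,0,-0.04,0,0],[0.55,0,-0.04,0,0],[0.55,0,-0.04,0,0],[0.55,0,-0.04,0,0],[0.55,0,0,0,0],[0.55,0,0,0,0]],
])

```text
clock: 16.55
tcp_pos: [500.3, 162.1, 205.5]
tool_rot: [[1.0, 0.014, 0.001], [0.014, -1.0, -0.0], [0.001, 0.0, -1.0]]
wrist_force: [-0.5, -0.1, -0.2]
grip_width: 0.449
gripper_force: 0.0
```

```bash
python3 - <<'E'
from meas import *
for n in("scene","top"):
    f=eyes.grab_frame(n)
    for y in(38,-38): print(n,y,prof(f,y,34,np.arange(-4,160,2)).tolist())
    for t in("punch_a","punch_a_stub","punch_a_point","graver","wedge","collet","pliers"): print(t,[(np.round(d["extent"]).tolist(),round(d["confidence"],2)) for d in eyes.search_frame(f,t)[:3]])
st=ctrl.read_state(); print(st["clock"],np.round(st["tcp_pos"]))
E
```

```text
scene 38 [122, 129, 159, 120, 84, 102, 112, 119, 116, 107, 108, 110, 110, 92, 120, 208, 247, 247, 244, 245, 245, 245, 244, 244, 244, 244, 244, 244, 244, 244, 244, 243, 243, 243, 243, 244, 244, 244, 243, 243, 244, 244, 243, 243, 243, 243, 243, 243, 243, 243, 243, 243, 243, 243, 243, 243, 243, 243, 242, 234, 237, 240, 243, 245, 246, 245, 247, 249, 249, 253, 253, 248, 247, 238, 155, 72, 40, 43, 45, 44, 43, 43]
scene -38 [121, 134, 141, 98, 98, 112, 123, 123, 119, 116, 117, 119, 109, 90, 181, 243, 245, 244, 243, 243, 243, 243, 243, 243, 242, 243, 243, 242, 243, 243, 243, 242, 242, 242, 242, 242, 242, 242, 242, 242, 242, 242, 242, 242, 242, 242, 242, 242, 242, 242, 242, 242, 242, 242, 243, 242, 242, 243, 242, 239, 241, 244, 246, 246, 246, 246, 246, 246, 247, 247, 247, 247, 249, 251, 253, 254, 255, 232, 113, 30, 40, 43]
punch_a [([290.0, 186.0, 31.0, 61.0], 0.72), ([253.0, 174.0, 33.0, 57.0], 0.65)]
punch_a_stub [([289.0, 184.0, 30.0, 61.0], 0.75)]
punch_a_point [([287.0, 183.0, 29.0, 65.0], 0.71), ([244.0, 185.0, 79.0, 78.0], 0.31)]
graver [([193.0, 211.0, 24.0, 21.0], 0.6)]
wedge [([181.
[... 587 characters left out ...]
107, 107, 115, 152, 206, 224, 227, 226, 226, 226, 226, 226, 226, 226, 226, 225, 225, 225, 225, 225, 225, 225, 225, 225, 224, 225, 225, 225, 225, 225, 225, 224, 225, 225, 225, 225, 225, 225, 225, 225, 225, 225, 225, 225, 225, 225, 225, 224, 220, 217, 227, 230, 231, 231, 231, 231, 230, 229, 229, 230, 230, 227, 220, 215, 211, 192, 146, 106, 97, 100, 99, 100]
punch_a [([238.0, 164.0, 12.0, 62.0], 0.68), ([282.0, 162.0, 8.0, 68.0], 0.61)]
punch_a_stub [([280.0, 165.0, 10.0, 63.0], 0.92)]
punch_a_point [([277.0, 164.0, 12.0, 62.0], 0.89)]
graver []
wedge [([192.0, 248.0, 6.0, 7.0], 0.54)]
collet [([237.0, 238.0, 22.0, 11.0], 0.44)]
pliers [([308.0, 160.0, 17.0, 62.0], 0.66)]
17.35 [500. 161. 205.]
```

```bash
python3 -c "
from cell import ticket
print(ticket.hand_in())"
```

```text
the job is handed in; nothing more can be done
None
```

Punch_a is back in the right slot, point up the slope and stub home against the stop, and the job is handed in at about 17 s with punch_b and the loose things unmoved as far as the cameras show; I viewed 12 pictures, though, over the limit of 10.

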